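# Load the sample tray into the cell imager and lock it

### The arm

A 6-joint arm with a two-finger parallel gripper is mounted at the origin on the work surface. World frame = base frame: x ahead of the robot, y to its left, z up, the work surface at z = 0. Lengths are in m, angles in rad, forces in N, time in s.
With the tool pointing down it reaches from about 0.35 to 0.975 m from the base axis. Payload 4.9 kg.
Tool frame: the origin (TCP) lies midway between the tips of the shut fingers; the grasp point (between the pads) lies manip.pinch_z behind it (manip.pinch_z is the distance from the TCP to the grasp point, in m); z points along the fingers, y is the line along which they close (so a half turn about z gives the same grasp; the last joint's range is limited). The gripper opens to 85 mm and grips with 20 to 120 N. Pads are 22 mm wide; open, the fingers measure 114 mm over their backs; the gripper's body (76 mm by 85 mm) begins 54 mm behind the grasp point. The pads swing forward as they close: fully open they stand 13 mm farther back than shut.
Start: joints at [1.078, 0.053, 1.613, -0, 1.476, -0.119], TCP at [0.228, 0.582, 0.192] pointing down, gripper open.
Joint ranges: [-3.01, 3.01], [-1.01, 2.22], [0.06, 2.58], [-1.02, 4.17], [0.09, 2.62], [-3.14, 3.14]. Speed limits (rad/s): [2.57, 2.57, 3.14, 3.14, 3.14, 3.14].

### API

Orientations are given as a unit quaternion [w, x, y, z].
In Python, from bench import manip gives the robot as it stands.
- The arm moves only by the tool carry_out, never from a script. Its argument "plan" is text: rows parted by semicolons, each of 7 numbers parted by spaces: the shift along the tool's x, y, z in mm, then the turn, a rotation vector about the tool's x, y, z in units of 6 degrees (1.0 is 6 degrees), then the opening, from 0 (shut) to 1 (fully open). A call has 1 to 8 rows; each row shifts and turns the commanded pose from where the row before left it, along the tool's axes as they then stand; what a row does not reach is not made up. A row lasts 1/12 s, in which the tool goes at most 41.7 mm and 7.16 degrees, less where a joint would pass 70% of its speed; a pose out of reach is approached as far as the arm can. A call with a gripper value outside its range is refused whole. The fingers move at their own pace and stop on an object; the grip force is fixed at half the most. Time passes only in rows, so rows that do not move let the fingers close. It gives the time, the measured TCP pose, the force, the opening and the grip force at its end, in the units of the state.
- manip.get_state(): the state, without advancing time (a new reading comes with each control period).
- manip.get_image(name): name is "scene" or "top" or "wrist"; returns the picture (420x560x3 uint8, blue, green, red); there is no depth.
- manip.camera_model(name): a dict with "fovy" (degrees; the focal length in pixels is half the picture's height over the tangent of half this angle, whatever the lens; pixels are square), "cx", "cy" (the principal point, pixels), "view" (4x4, takes a point from world to camera coordinates). Camera axes: x right, y down, z forward; pixel columns grow to the right and rows downward; lengths in m; the calibration is good to about 2 mm. A picture is of the moment at which its call begins: read the wrist's pose just before it. camera_model takes no time and is no camera call; for the wrist camera it gives the pose at the moment of the call.
- manip.hand_in(): hands the job in; it is judged then, once.
The state is a dict: "time_s": time; "joint_pos": joint angles; "qvel": joint speeds; "tau": joint torques, N m; "tcp_pos": TCP position; "tool_rot": TCP orientation; "ft_force": force on the tool from outside, world axes, zero at the start; "ft_torque": the same for the moment, N m; "width": finger opening in m; "gripper_force": force on a finger pad.
Only numpy, scipy, OpenCV 4.12 (cv2) and the standard library are available. Lean on these libraries where they do the work, as an engineer would, in place of code of your own. Each camera call takes 0.05 s, during which the arm holds its last target. There are 200 camera calls.

### The job

Swing the imager's cam lever fully open, slide the sample tray with its dish from the loading shelf over the step onto the black stage, keeping it low and level so that the dish stays in it, and push it fully home against the end stop under the bridge. Then swing the cam lever fully round again so that it locks the tray in, and let go. Leave the vial and the spare dishes beside the tray where they are.

Things in the scene. Friction and masses are not known exactly. Their poses are not given: they have to be found in the camera images.
- imager: White bench-top imager, fixed; seen from the robot the tray slides in to the left. Frame: origin at bench height under the middle of the step, +x the way the tray slides in, z up. For x -300..0 mm a grey loading shelf, top 40 mm above the bench, y -190..+100; at x = 0 a square step 8 mm up to the black stage deck, top 48 mm above the bench, x 0..250, y -105..+105
- lip (a point): Middle of the step's upper edge, imager frame (0, 0, 48) mm, same axes. Two aluminium rails, 8 mm high, guide the tray on the deck: inner faces at y = +-51 mm from x = 65 mm on, flaring to +-61 at x = 35
- home (a point): Point on the deck, imager frame (120, 0, 48) mm, same axes: the tray's origin lies here, axes parallel, when it is flat and fully home, its front edge against the end stop (10 mm high, face at imager x = 210). A white bridge spans the deck at imager x 157..217 mm, underside 93, top 145 mm above the bench, legs at |y| 74..96 mm
- tray: Loose steel tray, 180 x 96 mm (x, y), floor 4 mm thick, rim 12 mm high, 3 thick, 0.2 to 0.4 kg. Origin: centre of the underside. Its +x end goes in first. A cross rib at x = +12 mm, 9 mm high, closes off the front compartment, where the dish lies. Starts on the loading shelf, up to 0.2 rad askew, +x end towards the step. 3 mm play each side in the rails
- tray_tab (a point): Grip point on the tray's upright handle tab, tray frame (-45, 0, 30) mm. The tab is a plate standing across the tray, 10 mm thick along x, 50 mm wide along y, its top 42 mm above the tray's underside
- dish: Loose round lidded culture dish, 60 mm diameter, 17 mm high, 50 g, lying in the tray's front compartment near (50, 0) mm of the tray; it may slide about within the compartment. Origin: centre of its underside
- cam (a joint): Cam lever angle about its vertical pivot, rad. 0 = fully open: nose to the imager's -x, clear of the tray's way, handle to +x. 1.571 = locked: turned clockwise from above, nose to imager +y, behind the rear edge of a tray that is home (3 mm play), handle to -y. Starts at 0.6 to 1.4, in the tray's way. Stops at both ends, stays where left, needs about 2 N at the knob
- cam_knob (a point): Centre, at the height to grip, of the upright grey knob at the end of the lever's handle: a round post, 16 mm diameter, 63 to 103 mm above the bench (this point at 85 mm), 65 mm from the pivot
- cam_pivot (a point): The lever's pivot axis, imager frame (20, -78, 59) mm. The steel nose reaches 50 mm from it, on the far side from the handle, is 14 mm wide and lies 54 to 64 mm above the bench
- vial: Bystander: amber glass vial, 28 mm diameter, 55 mm high, standing on the loading shelf beside the tray, origin at its foot
- dish_stack: Bystander: stack of three spare dishes, 62 mm diameter, 45 mm high, on the loading shelf beside the tray, origin at its foot
There are look-alikes about, which are no part of the job. Of the things like the tray, leave any that is green; of the rest the larger one is meant.

How it is judged:
By the outcome, as a careful person would: the job done as asked, in the order asked, and still so for the second after the job is handed in, with the robot touching nothing.
It also fails if it takes over 69 s, if anything falls off the work surface, if the arm or the gripper's body presses on something with over 40 N, if the wrist force passes 120 N, or if a joint passes its speed limit or range.

## Working session

There is one attempt and no reset: what is moved stays moved. The work goes in short steps, Python scripts to look and compute and a tool call to move; the robot and the scene stay as the last step left them, time stands still between calls to the robot, and variables do not carry over. Pictures are saved under pics/ and viewed, at most 10 in all, crops included, and the job is handed in when it is done.

Besides the shell and the picture viewer there is one more tool, called as name(argument=value, ...) on one line, values as JSON. carry_out: Moves the arm, as the interface text tells. Its arguments: {"type":"object","properties":{"plan":{"type":"string"}},"required":["plan"]}

```bash
mkdir -p pics; ls
python3 - <<'E'
from bench import manip
import cv2,numpy as np
s=manip.get_state();print(s['tcp_pos'],s['tool_rot'],manip.pinch_z,s['width'],s['time_s'])
for n in("scene","top"):
    cv2.imwrite(f"pics/{n}0.png",manip.get_image(n));m=manip.camera_model(n);print(n,m)
E
```

```text
pics
[0.22788364 0.5812086  0.1904365 ] [-3.26571558e-04  1.85808648e-01  9.82585377e-01 -1.00877077e-03] 0.0187 0.08525735818836475 0.0
scene {'fovy': 48.15806781975036, 'cx': 282.9442500392305, 'cy': 203.0936630484145, 'view': array([[-0.31653492,  0.94856832, -0.00487616,  0.2807347 ],
       [ 0.57814344,  0.18884458, -0.79378076, -0.20545179],
       [-0.75203445, -0.25407845, -0.60818445,  1.63378718],
       [ 0.        ,  0.        ,  0.        ,  1.        ]])}
top {'fovy': 47.792816902549895, 'cx': 278.5209254720669, 'cy': 211.2485527979364, 'view': array([[-2.59669439e-02, -9.99662754e-01,  3.11309311e-04,
        -1.10819018e-01],
       [-9.96599140e-01,  2.58629998e-02, -7.82384831e-02,
         4.97298327e-01],
       [ 7.82040461e-02, -2.34186489e-03, -9.96934623e-01,
         1.17317333e+00],
       [ 0.00000000e+00,  0.00000000e+00,  0.00000000e+00,
         1.00000000e+00]])}
```

View pics/top0.png

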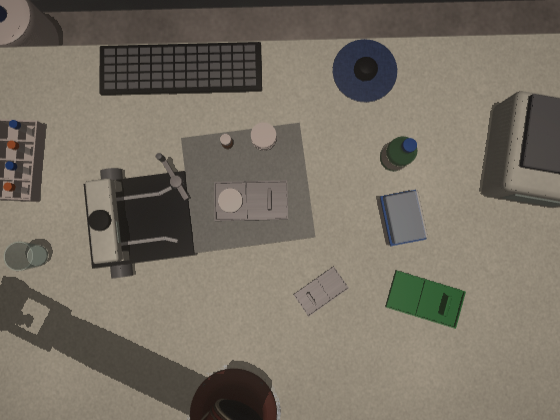

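View pics/scene0.png

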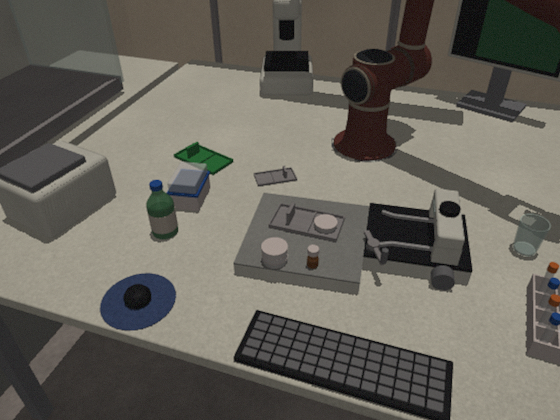

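The top view shows three tray-like things: a grey tray with a dish on the shelf (252,201), a smaller grey one (320,290) and a green one (425,298). The one meant is the larger non-green tray on the shelf (252,201). The cam knob is near (160,157) and its pivot near (176,182). I'll confirm with an enlarged crop.

Run:
```python
import cv2
im=cv2.imread("pics/top0.png")[105:275,75:325]
cv2.imwrite("pics/crop.png",cv2.resize(im,None,fx=3.2,fy=3.2,interpolation=cv2.INTER_CUBIC))
```

```text
(no output)
```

View pics/crop.png

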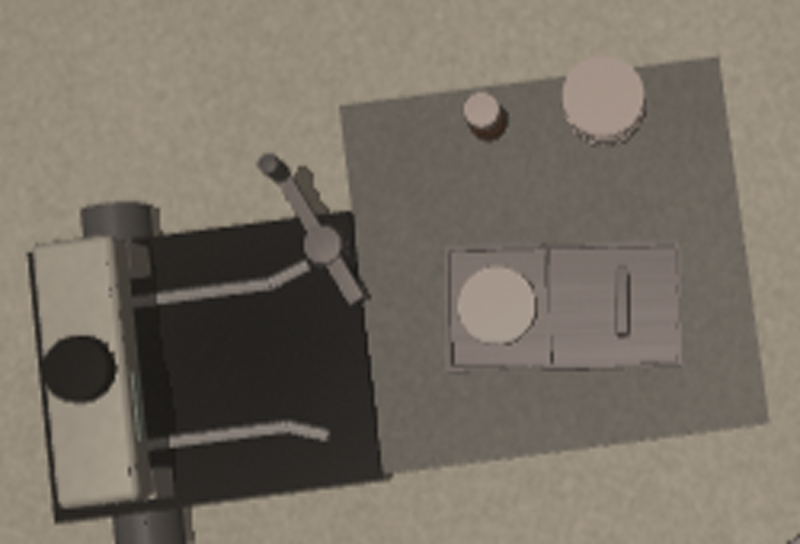

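The crop confirms it: the grey tray has the dish, rib and tab (tab top at crop (622,302)). The knob top is at (268,163), the pivot hub at (322,245), and the shelf corners are at (341,106), (719,57) and (768,424).

```bash
cat > h.py <<'E'
import numpy as np, cv2
from bench import manip
from scipy.spatial.transform import Rotation as R
def ray(m,px,z):
    f=210/np.tan(np.radians(m['fovy']/2)); V=np.array(m['view'])
    d=V[:3,:3].T@np.array([(px[0]-m['cx'])/f,(px[1]-m['cy'])/f,1]); c=-V[:3,:3].T@V[:3,3]
    return c+d*(z-c[2])/d[2]
def rigid(A,B):  # 2D fit: B = t + Rot(th) A
    a=np.array(A,float)@[1,1j]; b=np.array(B,float)@[1,1j]
    th=np.angle(np.sum((b-b.mean())*np.conj(a-a.mean())))
    t=b.mean()-a.mean()*np.exp(1j*th); r=np.abs(b-t-a*np.exp(1j*th))
    return np.array([t.real,t.imag]),th,r
E
python3 - <<'E'
from h import *
m=manip.camera_model("top"); c=lambda p,z: ray(m,np.array(p)/3.2+[75-.35,105-.35],z)[:2]
w=[c((341,106),.04),c((719,57),.04),c((768,424),.04),c((352,212),.048),c((388,476),.048)]
t,th,r=rigid([(0,-.19),(-.3,-.19),(-.3,.1),(0,-.105),(0,.105)],w); print("imager",t,th,r*1000)
e=np.exp(-1j*th); loc=lambda p: (lambda z:np.round(1000*np.array([z.real,z.imag]),1))(((p-t)@[1,1j])*e)
w=[c(p,.052) for p in((448,248),(680,243),(682,368),(448,370))]
tt,tth,r=rigid([(.09,-.048),(-.09,-.048),(-.09,.048),(.09,.048)],w);print("tray",tt,tth,tth-th,r*1000,loc(tt))
for n,p,z in(("tab",(623,301),.082),("knob",(268,163),.103),("hub",(322,245),.066),("vial",(482,110),.095),("stack",(603,97),.085),("dish",(496,305),.06)):
    q=c(p,z);print(n,q,loc(q))
print("tab from tray",tt+[-.045*np.cos(tth),-.045*np.sin(tth)])
E
```

```text
imager [0.49500217 0.09517391] 1.6764992576297808 [0.56912144 1.66391635 2.90735011 1.42397905 5.07778102]
tray [ 0.51962251 -0.05698515] 1.5594078445039108 -0.11709141312587001 [1.43463678 0.75331719 0.74755786 1.13183191] [-153.9   -8.4]
tab [ 0.51995176 -0.10239023] [-199.1   -4. ]
knob [0.62684925 0.15661839] [  47.2 -137.6]
hub [0.57029805 0.12530713] [ 22.  -78.1]
vial [ 0.66435081 -0.00104961] [-113.6 -158.3]
stack [ 0.67428897 -0.09116706] [-204.2 -158.6]
dish [ 0.5217228  -0.00534399] [-102.8  -16. ]
tab from tray [ 0.51911004 -0.10198223]
```

```bash
cat >> h.py <<'E'
def go(x,y,z,yaw_deg):
    """rotation first (tool-down, tool y at yaw), then shift in new tool axes; prints totals"""
    s=manip.get_state(); q=np.array(s['tool_rot']); R0=R.from_quat(np.roll(q,-1)).as_matrix()
    a=np.radians(yaw_deg); ty=np.array([np.cos(a),np.sin(a),0]); tz=np.array([0,0,-1.]); tx=np.cross(ty,tz)
    R1=np.c_[tx,ty,tz]; rv=R.from_matrix(R0.T@R1).as_rotvec(degrees=True)
    d=R1.T@(np.array([x,y,z])-s['tcp_pos'])*1000
    print("turn/6deg",np.round(rv/6,2),"shift mm (new axes)",np.round(d,1),"rows>=",np.linalg.norm(rv)/7.16,np.linalg.norm(d)/41.7)
E
python3 - <<'E'
from h import *
go(.6268,.1566,.26,29)
go(.6268,.1566,.16,29)
E
```

```text
turn/6deg [-0.02  0.    6.6 ] shift mm (new axes) [-564.8  143.   -69.4] rows>= 5.528256366406602 14.07106639008826
turn/6deg [-0.02  0.    6.6 ] shift mm (new axes) [-564.8  143.    30.6] rows>= 5.528256366406602 13.991471478097203
```

carry_out(plan="0 0 -12 0 0 1.1 0.6; 0 0 -12 0 0 1.1 0.6; 0 0 -12 0 0 1.1 0.6; 0 0 -12 0 0 1.1 0.6; 0 0 -12 0 0 1.1 0.6; 0 0 -10 0 0 1.1 0.6; -35 9 0 0 0 0 0.6; -35 9 0 0 0 0 0.6")

```text
time_s: 0.77
tcp_pos: [0.2775, 0.5296, 0.2621]
tool_rot: [0.0, 0.506, 0.862, 0.0]
ft_force: [0.3, -0.3, -0.2]
width: 0.0512
gripper_force: 0.0
```

carry_out(plan="-35 9 0 0 0 0 0.6; -35 9 0 0 0 0 0.6; -35 9 0 0 0 0 0.6; -35 9 0 0 0 0 0.6; -35 9 0 0 0 0 0.6; -35 9 0 0 0 0 0.6; -35 9 0 0 0 0 0.6; -35 9 0 0 0 0 0.6")

```text
time_s: 1.43
tcp_pos: [0.4772, 0.3177, 0.2612]
tool_rot: [-0.0, 0.508, 0.862, -0.0]
ft_force: [0.7, 0.9, 0.3]
width: 0.051
gripper_force: 0.0
```

carry_out(plan="-35 9 0 0 0 0 0.6; -35 9 0 0 0 0 0.6; -35 9 0 0 0 0 0.6; -35 9 0 0 0 0 0.6; 0 0 0 0 0 0 0.6; 0 0 0 0 0 0 0.6")

```text
time_s: 1.93
tcp_pos: [0.5764, 0.2127, 0.2606]
tool_rot: [-0.001, 0.509, 0.861, -0.001]
ft_force: [-1.0, -0.7, -0.2]
width: 0.0515
gripper_force: 0.0
```

Run:
```python
from h import *
go(.6268,.1566,.16,29)
m=manip.camera_model("wrist");cv2.imwrite("pics/w1.png",manip.get_image("wrist"))
print(m, manip.get_state()['time_s'])
```

```text
turn/6deg [-0.02 -0.01 -0.03] shift mm (new axes) [-73.5  16.9 100.6] rows>= 0.03159084998239393 3.0153705244261246
{'fovy': 59.249480703826876, 'cx': 270.7528169689423, 'cy': 207.06342277583744, 'view': array([[ 0.87612551,  0.4820788 , -0.00203063, -0.60604753],
       [ 0.46251742, -0.83937207,  0.2855384 , -0.14466649],
       [ 0.13594756, -0.25110667, -0.95836512,  0.41958811],
       [ 0.        ,  0.        ,  0.        ,  1.        ]])} 1.9833
```

View pics/w1.png

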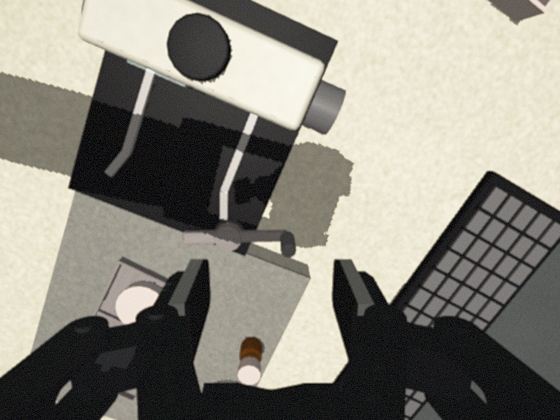

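The wrist view shows the knob at (289,243), the hub at (230,235), the rails from (132,153) and (220,190) running up, the deck corner at (69,188) and the shelf corner at (308,275).

Run:
```python
from h import *
m=manip.camera_model("wrist")
t=np.array([.49500,.09517]);th=1.6765
def loc(p): 
    z=((p[:2]-t)@[1,1j])*np.exp(-1j*th); return np.round(1000*np.array([z.real,z.imag]),1)
for n,p,z in(("deck+",(69,188),.048),("shelf-",(308,275),.04),("Lbend",(132,153),.056),("Ltop",(157,72),.056),("Rbend",(220,190),.056),("Rtop",(247,115),.056),("hub",(230,228),.066),("knobtop",(289,235),.103),("knob mid",(289,243),.085)):
    q=ray(m,p,z);print(n,q,loc(q))
```

```text
deck+ [0.39171534 0.08576836 0.048     ] [  1.5 103.7]
shelf- [0.67781713 0.11892756 0.04      ] [   4.3 -184.3]
Lbend [0.43942165 0.15740619 0.056     ] [67.8 48.7]
Ltop [0.42989013 0.24330155 0.056     ] [154.2  49.1]
Rbend [0.53797508 0.16636083 0.056     ] [ 66.3 -50.2]
Rtop [0.52673626 0.24982031 0.056     ] [150.4 -47.9]
hub [0.56651698 0.13661864 0.066     ] [ 33.7 -75.5]
knobtop [0.61789271 0.17196847 0.103     ] [  63.4 -130.3]
knob mid [0.62642866 0.15868215 0.085     ] [  49.3 -137.4]
```

Run:
```python
from h import *
go(.6266,.1575,.068,29)
```

```text
turn/6deg [-0.01 -0.01 -0.02] shift mm (new axes) [-73.9  17.2 192.9] rows>= 0.018460549922671998 4.970843380248182
```

carry_out(plan="-37 9 20 0 0 0 0.6; -37 8 20 0 0 0 0.6; 0 0 35 0 0 0 0.6; 0 0 35 0 0 0 0.6; 0 0 35 0 0 0 0.6; 0 0 30 0 0 0 0.6; 0 0 18 0 0 0 0.6; 0 0 0 0 0 0 0.6")

```text
time_s: 2.65
tcp_pos: [0.6199, 0.1603, 0.0635]
tool_rot: [-0.004, 0.507, 0.862, -0.003]
ft_force: [-0.9, -0.3, -0.7]
width: 0.0508
gripper_force: 0.0
```

carry_out(plan="0 0 0 0 0 0 0; 0 0 0 0 0 0 0; 0 0 0 0 0 0 0; 0 0 0 0 0 0 0; 0 0 0 0 0 0 0")

```text
time_s: 3.07
tcp_pos: [0.6262, 0.1597, 0.0719]
tool_rot: [0.001, 0.508, 0.862, 0.001]
ft_force: [0.3, -0.3, 0.2]
width: 0.0002
gripper_force: 0.0
```

Run:
```python
from h import *
a=manip.get_image("wrist");b=manip.get_image("top")[105:275,75:325]
b=cv2.resize(b,(420,286),interpolation=cv2.INTER_CUBIC)
s=manip.get_image("scene")[180:300,330:490]; s=cv2.resize(s,(420,314),interpolation=cv2.INTER_CUBIC)
a=cv2.resize(a,(380,285))
c=np.zeros((600,800,3),np.uint8);c[:286,:420]=b;c[:285,420:]=a;c[286:,:420]=s
cv2.imwrite("pics/c2.png",c)
```

```text
(no output)
```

View pics/c2.png

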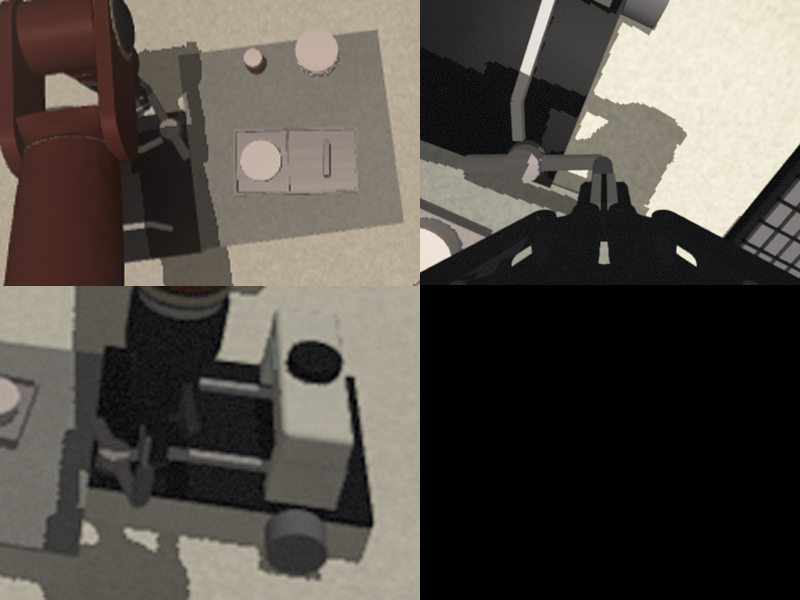

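The wrist panel shows the shut fingers with the knob just ahead of them on the tool +x side, at about (268,240) full-size, so it was missed or squeezed out. I'll measure its position from the wrist image.

Run:
```python
from h import *
s=manip.get_state();m=manip.camera_model("wrist");a=manip.get_image("wrist")
print(s['tcp_pos'],s['time_s'],s['joint_pos'])
cv2.imwrite("pics/w3.png",cv2.resize(a[180:330,150:350],(800,600),interpolation=cv2.INTER_CUBIC))
t=np.array([.49500,.09517]);th=1.6765
V=np.array(m['view']);f=210/np.tan(np.radians(m['fovy']/2))
for n,p in(("tcp",s['tcp_pos']),("pad",s['tcp_pos']+[0,0,.0187])):
    c=V[:3,:3]@p+V[:3,3];print(n,c[:2]/c[2]*f+[m['cx'],m['cy']])
for z in(.103,.066):
  for k,nm in((268,240),"k"),((233,240),"hub?"):
    q=ray(m,k,z);v=((q[:2]-t)@[1,1j])*np.exp(-1j*th);print(z,nm,q,v*1000)
```

```text
[0.62550068 0.15940843 0.07060088] 3.2167 [ 1.34325704e-01  1.98111171e-01  1.66313893e+00  1.33529764e-05
  1.27926205e+00 -3.71438911e-01]
tcp [272.59039598 240.82383072]
pad [272.8067214  255.43592299]
0.103 k [0.61709602 0.17006378 0.103     ] (61.5937828435264-129.31636393723696j)
0.103 hub? [0.60384115 0.16272301 0.103     ] (55.692473031956844-115.36097036147707j)
0.066 k [0.62401865 0.15702181 0.066     ] (47.8942246028512-134.82433827259445j)
0.066 hub? [0.60747431 0.14785929 0.066     ] (40.52838417921464-117.40562862841284j)
```

View pics/w3.png

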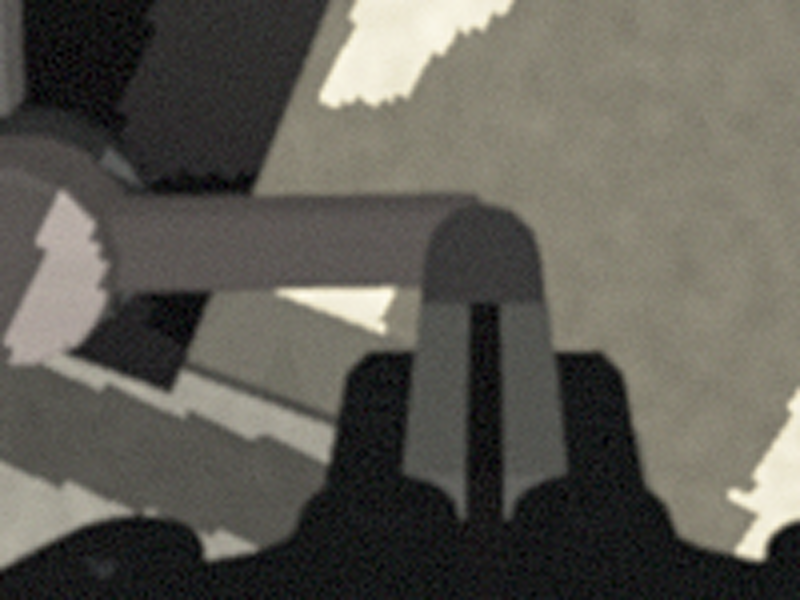

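Run:
```python
from h import *
t=np.array([.49500,.09517]);th=1.6765;e=np.exp(1j*th)
W=lambda x,y,z:(lambda c:np.array([c.real,c.imag,z]))(complex(*t)+complex(x,y)/1000*e)
def pr(m,p):
    V=np.array(m['view']);f=210/np.tan(np.radians(m['fovy']/2));c=V[:3,:3]@p+V[:3,3];return c[:2]/c[2]*f+[m['cx'],m['cy']]
w=manip.camera_model("wrist");T=manip.camera_model("top")
w1=dict(w);w1['view']=np.array([[ 0.87612551,  0.4820788 , -0.00203063, -0.60604753],[ 0.46251742, -0.83937207,  0.2855384 , -0.14466649],[ 0.13594756, -0.25110667, -0.95836512,  0.41958811],[0,0,0,1]])
for a in(.9,1.0,1.1,1.2,1.3):
    for z in(.063,.103):
        p=W(20+65*np.cos(a),-78-65*np.sin(a),z)
        print(a,z,p[:2].round(4),"topcrop",((pr(T,p)-[75,105])*3.2).round(),"w1",pr(w1,p).round(),"now",pr(w,p).round(),"nowcrop",((pr(w,p)-[150,180])*4).round())
p=W(20,-78,.064);print("hub",((pr(T,p)-[75,105])*3.2).round(),pr(w1,p).round(),((pr(w,p)-[150,180])*4).round())
s=manip.get_state();R0=R.from_quat(np.roll(np.array(s['tool_rot']),-1)).as_matrix()
for x in(-11,11):
  for z in (0,-20): print("tip",x,z,((pr(w,s['tcp_pos']+R0@[x/1000,0,z/1000])-[150,180])*4).round())
print("cam",-np.array(w['view'])[:3,:3].T@np.array(w['view'])[:3,3])
```

```text
0.9 0.063 [0.6168 0.1688] topcrop [264. 185.] w1 [285. 223.] now [267. 214.] nowcrop [469. 137.]
0.9 0.103 [0.6168 0.1688] topcrop [250. 176.] w1 [287. 236.] now [266. 242.] nowcrop [466. 249.]
1.0 0.063 [0.6211 0.164 ] topcrop [270. 180.] w1 [286. 228.] now [270. 225.] nowcrop [480. 181.]
1.0 0.103 [0.6211 0.164 ] topcrop [257. 170.] w1 [288. 242.] now [270. 256.] nowcrop [479. 303.]
1.1 0.063 [0.6249 0.1587] topcrop [277. 175.] w1 [287. 234.] now [271. 236.] nowcrop [485. 226.]
1.1 0.103 [0.6249 0.1587] topcrop [264. 164.] w1 [289. 248.] now [271. 269.] nowcrop [486. 357.]
1.2 0.063 [0.6282 0.1531] topcrop [285. 170.] w1 [287. 239.] now [272. 247.] nowcrop [486. 270.]
1.2 0.103 [0.6282 0.1531] topcrop [272. 160.] w1 [289. 254.] now [272. 282.] nowcrop [487. 410.]
1.3 0.063 [0.6309 0.1472] topcrop [292. 167.] w1 [287. 245.] now [271. 258.] nowcrop [483. 313.]
1.3 0.103 [0.6309 0.1472] topcrop [280. 156.] w1 [288. 260.] now [271. 295.] nowcrop [483. 461.]
hub [324. 244.] [228. 238.] [ 12. 260.]
tip -11 0 [490. 320.]
tip -11 -20 [491. 390.]
tip 11 0 [490. 164.]
tip 11 -20 [491. 220.]
cam [0.58912173 0.22258522 0.25181563]
```

Run:
```python
from h import *
im=manip.get_image("scene")
def pr(m,p):
    V=np.array(m['view']);f=210/np.tan(np.radians(m['fovy']/2));c=V[:3,:3]@p+V[:3,3];return c[:2]/c[2]*f+[m['cx'],m['cy']]
m=manip.camera_model("scene");s=manip.get_state();p=s['tcp_pos']
o=np.array([340,190])
c=cv2.resize(im[190:270,340:440],(800,600),interpolation=cv2.INTER_CUBIC)
for d in(0,.02,.045):
    q=(pr(m,p+[0,0,d])-o)*[8,7.5];print(d,q.round());cv2.circle(c,tuple(int(v) for v in q),4,(0,0,255),-1)
for z in(.063,.103):
    q=(pr(m,np.array([.6275,.1545,z]))-o)*[8,7.5];print("knob1.18",z,q.round());cv2.circle(c,tuple(int(v) for v in q),4,(0,255,0),-1)
cv2.imwrite("pics/s4.png",c)
```

```text
0 [356. 524.]
0.02 [365. 476.]
0.045 [377. 415.]
knob1.18 0.063 [335. 542.]
knob1.18 0.103 [353. 446.]
```

View pics/s4.png

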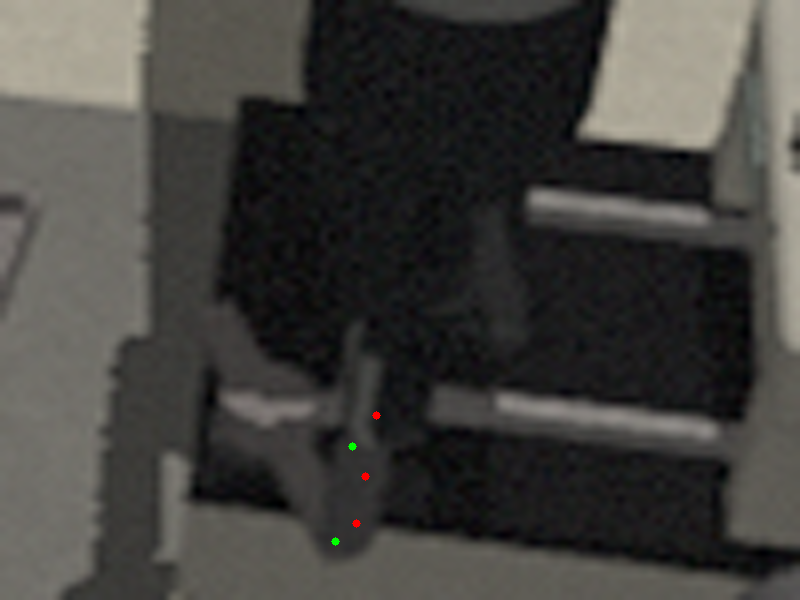

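The fingertips end at about (357,430) in the crop, right at the knob's top. The real tips therefore look about 40 mm above the reported TCP. I'll touch the knob top gently to calibrate this.

carry_out(plan="0 0 2 0 0 0 0; 0 0 2 0 0 0 0; 0 0 0 0 0 0 0")

```text
time_s: 3.57
tcp_pos: [0.6246, 0.1593, 0.065]
tool_rot: [-0.0, 0.508, 0.862, -0.0]
ft_force: [0.0, -0.8, -0.8]
width: 0.0001
gripper_force: 0.0
```

carry_out(plan="0 0 2 0 0 0 0; 0 0 2 0 0 0 0; 0 0 0 0 0 0 0")

```text
time_s: 3.82
tcp_pos: [0.6254, 0.1594, 0.0633]
tool_rot: [0.0, 0.508, 0.862, -0.0]
ft_force: [-3.1, -0.5, 5.7]
width: -0.0
gripper_force: 3.1
```

Contact came at reported z 0.0633 with the knob top at 0.103, so the true tip height is reported z + 0.040. I'll raise, open, and descend to a reported z of about 0.028.

carry_out(plan="-3 0 -15 0 0 0 0.6; 0 0 0 0 0 0 0.6; 0 0 0 0 0 0 0.6; 0 0 15 0 0 0 0.6; 0 0 15 0 0 0 0.6; 0 0 10 0 0 0 0.6; 0 0 10 0 0 0 0.6; 0 0 0 0 0 0 0.6")

```text
time_s: 4.48
tcp_pos: [0.6234, 0.1563, 0.022]
tool_rot: [-0.003, 0.508, 0.862, -0.002]
ft_force: [-1.0, 0.2, -0.5]
width: 0.0517
gripper_force: 0.0
```

carry_out(plan="0 0 0 0 0 0 0; 0 0 0 0 0 0 0; 0 0 0 0 0 0 0; 0 0 0 0 0 0 0; 0 0 0 0 0 0 0")

```text
time_s: 4.9
tcp_pos: [0.6269, 0.1567, 0.0278]
tool_rot: [0.0, 0.508, 0.862, 0.0]
ft_force: [-2.0, -0.9, 1.3]
width: 0.0142
gripper_force: 58.7
```

carry_out(plan="6.1 -0.45 0 0 0 -0.9 0; 6.1 -0.45 0 0 0 -0.9 0; 6.1 -0.45 0 0 0 -0.9 0; 6.1 -0.45 0 0 0 -0.9 0; 6.1 -0.45 0 0 0 -0.9 0; 6.1 -0.45 0 0 0 -0.9 0; 0 0 0 0 0 0 0")

```text
time_s: 5.48
tcp_pos: [0.6001, 0.1817, 0.0278]
tool_rot: [0.0, 0.246, 0.969, -0.0]
ft_force: [-2.3, -2.1, 2.4]
width: 0.0145
gripper_force: 58.7
```

carry_out(plan="6.1 -0.45 0 0 0 -0.9 0; 6.1 -0.45 0 0 0 -0.9 0; 6.1 -0.45 0 0 0 -0.9 0; 6.1 -0.45 0 0 0 -0.9 0; 6.1 -0.45 0 0 0 -0.9 0; 0 0 0 0 0 0 0")

```text
time_s: 5.98
tcp_pos: [0.571, 0.1886, 0.0278]
tool_rot: [0.001, 0.014, 1.0, -0.0]
ft_force: [-1.3, -1.7, 2.8]
width: 0.0145
gripper_force: 59.0
```

Run:
```python
from h import *
s=manip.get_state();p=s['tcp_pos'][:2]-[.5705,.1233];print(np.hypot(*p),96.06-np.degrees(np.arctan2(p[1],p[0])),s['ft_force'])
```

```text
0.06533649413087167 6.455937913925055 [-1.2681465  -1.6506464   2.83298761]
```

carry_out(plan="6.1 -0.45 0 0 0 -0.9 0; 0 0 0 0 0 0 0")

```text
time_s: 6.15
tcp_pos: [0.5651, 0.1883, 0.0277]
tool_rot: [0.001, -0.032, 0.999, 0.0]
ft_force: [-2.1, -2.3, 4.5]
width: 0.0148
gripper_force: 59.2
```

carry_out(plan="2 0 0 0 0 0 0; 0 0 0 0 0 0 0")

```text
time_s: 6.32
tcp_pos: [0.5645, 0.1883, 0.0278]
tool_rot: [0.002, -0.031, 1.0, 0.0]
ft_force: [3.3, -1.9, 2.6]
width: 0.0144
gripper_force: 59.0
```

carry_out(plan="2 0 0 0 0 0 0; 0 0 0 0 0 0 0")

```text
time_s: 6.48
tcp_pos: [0.5633, 0.1882, 0.0278]
tool_rot: [0.003, -0.032, 0.999, 0.0]
ft_force: [7.9, -1.3, 0.4]
width: 0.0141
gripper_force: 58.7
```

carry_out(plan="0 0 0 0 0 0 0.6; 0 0 0 0 0 0 0.6; 0 0 0 0 0 0 0.6; 0 0 -30 0 0 0 0.6; 0 0 -35 0 0 0 0.6; 0 0 -30 0 0 0 0.6; 0 0 0 0 0 0 0.6")

```text
time_s: 7.07
tcp_pos: [0.5648, 0.1894, 0.1295]
tool_rot: [0.006, -0.033, 0.999, 0.001]
ft_force: [1.3, 0.2, 0.9]
width: 0.0513
gripper_force: 0.0
```

Run:
```python
from h import *
go(.5195,-.1022,.12,89.4)
T=manip.camera_model("top");print(manip.get_state()['tcp_pos'])
```

```text
turn/6deg [0.02 0.11 0.73] shift mm (new axes) [  42.2 -292.1    9.5] rows>= 0.6150802782318441 7.080589918554558
[0.56475691 0.18941549 0.12954163]
```

carry_out(plan="0 0 0 0.02 0.11 0.73 0.6; 5 -36.5 1 0 0 0 0.6; 5 -36.5 1 0 0 0 0.6; 5 -36.5 1 0 0 0 0.6; 5 -36.5 1 0 0 0 0.6; 5 -36.5 1 0 0 0 0.6; 5 -36.5 1 0 0 0 0.6; 5 -36.5 1 0 0 0 0.6")

```text
time_s: 7.73
tcp_pos: [0.5219, -0.0681, 0.1152]
tool_rot: [-0.006, 0.005, 1.0, -0.001]
ft_force: [0.8, 0.5, 0.0]
width: 0.0512
gripper_force: 0.0
```

carry_out(plan="5 -36.5 1 0 0 0 0.6; 0 0 0 0 0 0 0.6; 0 0 0 0 0 0 0.6; 0 0 0 0 0 0 0.6")

```text
time_s: 8.07
tcp_pos: [0.5172, -0.1028, 0.1146]
tool_rot: [-0.006, 0.006, 1.0, -0.001]
ft_force: [-0.1, 0.1, -0.8]
width: 0.051
gripper_force: 0.0
```

Run:
```python
from h import *
go(.5195,-.1022,.016,89.4)
m=manip.camera_model("wrist");a=manip.get_image("wrist")
def pr(p):
    V=np.array(m['view']);f=210/np.tan(np.radians(m['fovy']/2));c=V[:3,:3]@p+V[:3,3];return c[:2]/c[2]*f+[m['cx'],m['cy']]
for x in(-25,25):
  for y in (-5,5):
    q=pr(np.array([.5195+x/1000,-.102+y/1000,.082]));print(q);cv2.circle(a,tuple(int(round(v)) for v in q),2,(0,0,255),-1)
cv2.imwrite("pics/w5.png",a)
```

```text
turn/6deg [-0.01 -0.12 -0.01] shift mm (new axes) [-2.3  0.6 98.6] rows>= 0.09844127524512937 2.364141002217755
[264.28678146 186.83619477]
[281.06664918 186.66205768]
[265.51992141 263.94950032]
[281.31421359 263.79790684]
```

View pics/w5.png

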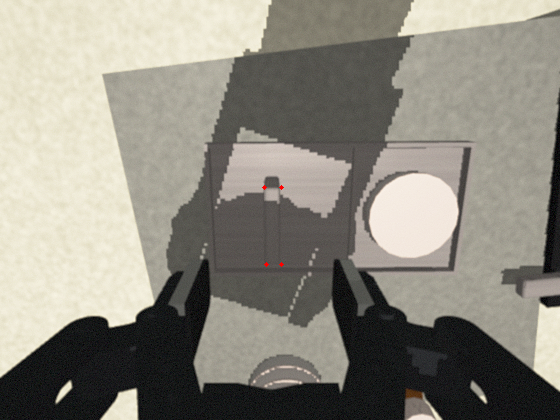

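The tab lies at columns 265–280, rows 178–265. The projected tab points match it, and the dish at (413,215) is in the front compartment. Descending now.

carry_out(plan="-2 0.5 0 0 -0.12 0 0.5; 0 0 30 0 0 0 0.5; 0 0 30 0 0 0 0.5; 0 0 20 0 0 0 0.5; 0 0 10 0 0 0 0.5; 0 0 6 0 0 0 0.5; 0 0 0 0 0 0 0.5; 0 0 0 0 0 0 0.5")

```text
time_s: 8.78
tcp_pos: [0.5206, -0.103, 0.0201]
tool_rot: [0.001, 0.005, 1.0, -0.002]
ft_force: [0.4, 0.5, -0.1]
width: 0.0422
gripper_force: 0.0
```

carry_out(plan="0 0 0 0 0 0 0.5; 0 0 0 0 0 0 0; 0 0 0 0 0 0 0; 0 0 0 0 0 0 0; 0 0 0 0 0 0 0; 0 0 0 0 0 0 0")

```text
time_s: 9.28
tcp_pos: [0.5205, -0.1034, 0.0202]
tool_rot: [0.001, 0.005, 1.0, -0.001]
ft_force: [-1.1, -0.1, 4.9]
width: 0.0089
gripper_force: 61.7
```

Run:
```python
from h import *
th=1.6765
a=.495+np.cos(th)*-.199-np.sin(th)*0;b=.09517+np.sin(th)*-.199
for lx in(-199,-150,-45,30,75):
    x=.495+np.cos(th)*lx/1000;y=.09517+np.sin(th)*lx/1000;print(lx,x,y)
go(.495+np.cos(th)*-.199,.09517+np.sin(th)*-.199,.030,96.06)
```

```text
-199 0.5159958811778607 -0.10271929474219962
-150 0.5108260410888397 -0.05399278498155749
-45 0.4997478123266519 0.05042116450553275
30 0.49183479178223205 0.12500255699631152
75 0.48708697945558016 0.16975139249077875
turn/6deg [-0.03  0.03 -1.11] shift mm (new axes) [ 4.4  1.2 -9.8] rows>= 0.9310460104180404 0.2584321524311786
```

carry_out(plan="0 0 -3 0 0 0 0; 0 0 -3 0 0 0 0; 0 0 -3 0 0 0 0; 0 0 -3 0 0 0 0; 0 0 0 0 0 -0.4 0; 0 0 0 0 0 -0.4 0; 0 0 0 0 0 -0.3 0; 3 0 0 0 0 0 0")

```text
time_s: 9.95
tcp_pos: [0.5166, -0.1034, 0.031]
tool_rot: [0.0, -0.053, 0.999, -0.001]
ft_force: [0.3, 0.2, -1.9]
width: 0.0086
gripper_force: 60.5
```

carry_out(plan="0 0 0 0 0 0 0; 0 0 0 0 0 0 0; 0 0 0 0 0 0 0")

```text
time_s: 10.2
tcp_pos: [0.5165, -0.1034, 0.031]
tool_rot: [0.0, -0.052, 0.999, -0.001]
ft_force: [0.7, 1.0, -3.9]
width: 0.0087
gripper_force: 60.5
```

Run:
```python
from h import *
th=1.6765
go(.495+np.cos(th)*-.199+.0014,.09517+np.sin(th)*-.199,.033,96.06)
b=manip.get_image("top")[105:275,75:325]; a=manip.get_image("wrist");s=manip.get_image("scene")[170:290,230:390]
c=np.zeros((600,800,3),np.uint8);c[:300,:400]=cv2.resize(s,(400,300),interpolation=cv2.INTER_CUBIC);c[:300,400:]=cv2.resize(b,(400,300),interpolation=cv2.INTER_CUBIC);c[300:,:400]=cv2.resize(a,(400,300))
cv2.imwrite("pics/c6.png",c)
```

```text
turn/6deg [-0.02  0.01 -0.01] shift mm (new axes) [-1.   0.6 -2. ] rows>= 0.024554862630938205 0.05613344184358384
```

View pics/c6.png

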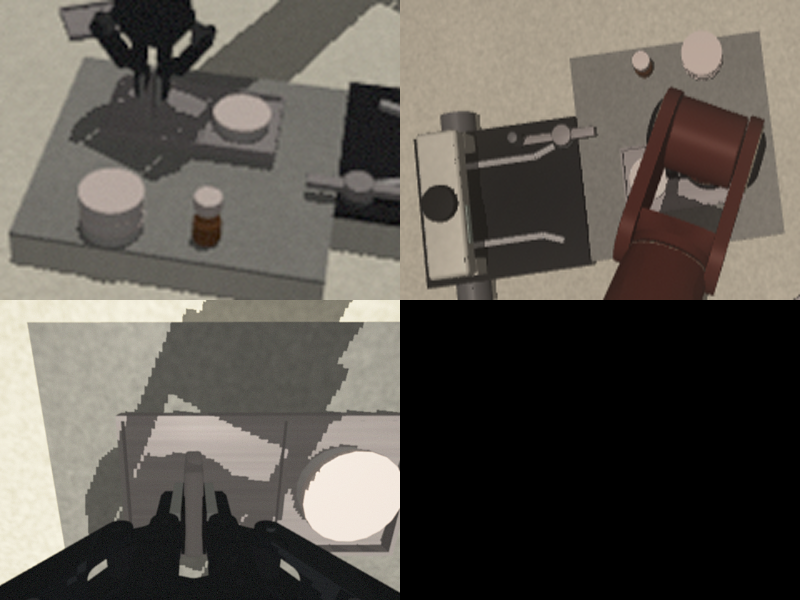

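The tray is lifted level with the dish in place, and the lever is fully open along the deck. Raise 3 mm more and carry it in.

carry_out(plan="-1 4 -3 0 0 0 0; 0 10 0 0 0 0 0; 0 14 0 0 0 0 0; 0 16 0 0 0 0 0; 0 16 0 0 0 0 0; 0 14 0 0 0 0 0; 0 10 0 0 0 0 0; 0 6 0 0 0 0 0")

```text
time_s: 11.02
tcp_pos: [0.5077, -0.0118, 0.0336]
tool_rot: [0.0, -0.053, 0.999, -0.001]
ft_force: [-0.9, 0.8, -3.5]
width: 0.0087
gripper_force: 60.5
```

carry_out(plan="0 3 0 0 0 0 0; 0 0 0 0 0 0 0")

```text
time_s: 11.18
tcp_pos: [0.5078, -0.0102, 0.0338]
tool_rot: [0.0, -0.053, 0.999, -0.001]
ft_force: [-0.5, 0.3, -1.7]
width: 0.009
gripper_force: 60.5
```

Run:
```python
from h import *
s=manip.get_state();p=s['tcp_pos'][:2]-[.495,.09517];print(p@[1,1j]*np.exp(-1.6765j)*1000,s['ft_force'])
im=manip.get_image("wrist");cv2.imwrite("pics/w7.png",im)
m=manip.camera_model("wrist");np.save("w7.npy",m['view'])
```

```text
(-106.08165265174489-1.6069468267420166j) [-0.50196729  0.30382108 -1.72969231]
```

View pics/w7.png

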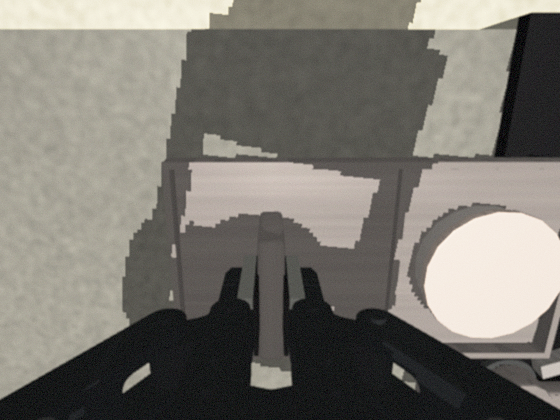

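The tray is level and parallel to the shelf's edge: its long edge runs along row ~158 and the shelf edge along row 30. The dish is at (495,275). Lateral check:

Run:
```python
from h import *
m=manip.camera_model("wrist")
for p,z in(((200,30),.04),((450,30),.04),((200,159),.0655),((540,157),.0655)):
    q=ray(m,p,z)[:2]-[.495,.09517];print(p,q@[1,1j]*np.exp(-1.6765j)*1000)
```

```text
(200, 30) (-137.77457329487984+99.84632705153282j)
(450, 30) (-29.53090082397943+99.79727827990786j)
(200, 159) (-135.90646681967442+47.83926526714078j)
(540, 157) (2.325181007435584+48.69227298296947j)
```

carry_out(plan="0 5 0 0 0 0 0; 0 10 0 0 0 0 0; 0 10 0 0 0 0 0; 0 10 0 0 0 0 0; 0 10 0 0 0 0 0; 0 5 0 0 0 0 0; 0 0 0 0 0 0 0")

```text
time_s: 11.82
tcp_pos: [0.5024, 0.0403, 0.0336]
tool_rot: [0.0, -0.053, 0.999, -0.001]
ft_force: [-0.8, 0.5, -3.3]
width: 0.0088
gripper_force: 60.5
```

carry_out(plan="0 5 0 0 0 0 0; 0 10 0 0 0 0 0; 0 12 0 0 0 0 0; 0 12 0 0 0 0 0; 0 12 0 0 0 0 0; 0 12 0 0 0 0 0; 0 10 0 0 0 0 0; 0 5 0 0 0 0 0")

```text
time_s: 12.48
tcp_pos: [0.4942, 0.1181, 0.0334]
tool_rot: [0.0, -0.053, 0.999, -0.001]
ft_force: [0.4, -0.5, -2.2]
width: 0.0086
gripper_force: 60.5
```

carry_out(plan="0 0 0 0 0 0 0; 0 0 2 0 0 0 0; 0 0 2 0 0 0 0; 0 0 0 0 0 0 0")

```text
time_s: 12.82
tcp_pos: [0.4942, 0.116, 0.0289]
tool_rot: [0.0, -0.052, 0.999, -0.001]
ft_force: [-0.3, 0.5, -3.2]
width: 0.0088
gripper_force: 60.5
```

carry_out(plan="0 0 1 0 0 0 0; 0 5 0 0 0 0 0; 0 8 0 0 0 0 0; 0 10 0 0 0 0 0; 0 10 0 0 0 0 0; 0 8 0 0 0 0 0; 0 5 0 0 0 0 0; 0 0 0 0 0 0 0")

```text
time_s: 13.48
tcp_pos: [0.4895, 0.1637, 0.0284]
tool_rot: [0.001, -0.053, 0.999, -0.001]
ft_force: [-0.3, 0.7, -2.0]
width: 0.0085
gripper_force: 60.7
```

Run:
```python
from h import *
s=manip.get_state();p=s['tcp_pos'][:2]-[.495,.09517];print(p@[1,1j]*np.exp(-1.6765j)*1000,s['ft_force'],s['tcp_pos'],s['ft_torque'])
```

```text
(68.74928199039769-1.7408178961983598j) [-0.27215003  0.720626   -1.96809431] [0.48947758 0.16371923 0.02837091] [ 0.11115159 -0.06087419  0.0160634 ]
```

carry_out(plan="0 2 0.5 0 0 0 0; 0 2 0.5 0 0 0 0; 0 1 0 0 0 0 0; 0 0 0 0 0 0 0")

```text
time_s: 13.82
tcp_pos: [0.4901, 0.167, 0.0282]
tool_rot: [0.001, -0.052, 0.999, -0.001]
ft_force: [-0.2, -3.2, 3.9]
width: 0.009
gripper_force: 61.6
```

carry_out(plan="0 1 0 0 0 0 0; 0 1 0 0 0 0 0; 0 0 0 0 0 0 0")

```text
time_s: 14.07
tcp_pos: [0.49, 0.1688, 0.0282]
tool_rot: [0.001, -0.052, 0.999, -0.002]
ft_force: [0.1, -4.1, 5.2]
width: 0.0084
gripper_force: 61.7
```

carry_out(plan="0 1 0 0 0 0 0; 0 1 0 0 0 0 0; 0 0 0 0 0 0 0")

```text
time_s: 14.32
tcp_pos: [0.4899, 0.1701, 0.0282]
tool_rot: [0.001, -0.052, 0.999, -0.002]
ft_force: [0.2, -6.2, 5.1]
width: 0.0086
gripper_force: 61.7
```

carry_out(plan="0 1 0 0 0 0 0; 0 1 0 0 0 0 0; 0 0 0 0 0 0 0")

```text
time_s: 14.57
tcp_pos: [0.4899, 0.1699, 0.0282]
tool_rot: [0.001, -0.052, 0.999, -0.005]
ft_force: [0.7, -14.5, 6.4]
width: 0.0088
gripper_force: 61.9
```

carry_out(plan="0 1 0 0 0 0 0; 0 1 0 0 0 0 0; 0 0 0 0 0 0 0")

```text
time_s: 14.82
tcp_pos: [0.4899, 0.1698, 0.0282]
tool_rot: [0.001, -0.052, 0.999, -0.007]
ft_force: [1.7, -22.6, 7.3]
width: 0.009
gripper_force: 62.2
```

carry_out(plan="0 1 0 0 0 0 0; 0 1 0 0 0 0 0; 0 0 0 0 0 0 0")

```text
time_s: 15.07
tcp_pos: [0.4899, 0.1697, 0.0284]
tool_rot: [0.001, -0.053, 0.999, -0.009]
ft_force: [-0.4, -30.4, 9.2]
width: 0.009
gripper_force: 62.6
```

The push force climbed to 30 N with no further motion at x ≈ 75 mm (tab), so the tray is home. I'll relax, release, rise and check.

carry_out(plan="0 -3 0 0 0 0 0; 0 -2 0 0 0 0 0; 0 0 0 0 0 0 0.5; 0 0 0 0 0 0 0.5; 0 0 0 0 0 0 0.5; 0 0 -20 0 0 0 0.5; 0 0 -35 0 0 0 0.5; 0 0 -35 0 0 0 0.5")

```text
time_s: 15.73
tcp_pos: [0.4864, 0.1727, 0.116]
tool_rot: [-0.002, -0.053, 0.999, -0.001]
ft_force: [0.1, 0.5, 0.6]
width: 0.0426
gripper_force: 0.0
```

carry_out(plan="0 0 -20 0 0 0 0.6; 0 0 0 0 0 0 0.6; 0 0 0 0 0 0 0.6")

```text
time_s: 15.98
tcp_pos: [0.4892, 0.1732, 0.1386]
tool_rot: [0.002, -0.053, 0.999, -0.001]
ft_force: [-0.5, -0.6, -1.0]
width: 0.0512
gripper_force: 0.0
```

Run:
```python
from h import *
s=manip.get_state();m=manip.camera_model("wrist");cv2.imwrite("pics/w8.png",manip.get_image("wrist"))
go(.5650,.1883,.138,93.7);print(s['tcp_pos'],s['ft_force'])
```

```text
turn/6deg [-0.02  0.    0.39] shift mm (new axes) [-77.8  10.5  -1.3] rows>= 0.3270992609758901 1.882121141419987
[0.48924026 0.17321504 0.13860779] [-0.53018988 -0.59410429 -1.00244545]
```

View pics/w8.png

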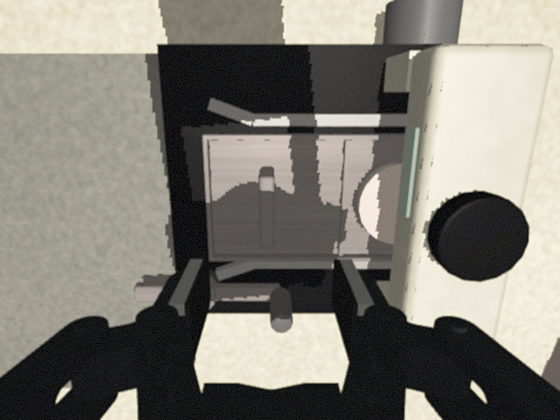

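The tray sits between the rails with its rear edge at column ~204, and the dish is still in front at (385,205). The knob's base is at (279,293) and its top at (282,323).

Run:
```python
from h import *
m=manip.camera_model("wrist")
for n,p,z in(("rear",(203,140),.06),("rear",(208,258),.06),("sideA",(300,135),.06),("sideB",(300,261),.06),("step",(166,160),.048),("tab",(267,176),.09),("knobtop",(282,323),.103),("knobbase",(279,298),.066)):
    w=ray(m,p,z);q=w[:2]-[.495,.09517];print(n,w,(q@[1,1j]*np.exp(-1.6765j)*1000).round(1))
go(.5645,.1883,.028,93.7)
```

```text
rear [0.44824472 0.12086297 0.06      ] (30.5+43.8j)
rear [0.53679774 0.12937939 0.06      ] (29.6-45.2j)
sideA [0.43776345 0.18720466 0.06      ] (97.6+47.2j)
sideB [0.53183292 0.19934911 0.06      ] (99.7-47.6j)
step [0.46726035 0.09250569 0.048     ] (0.3+27.9j)
tab [0.46250225 0.16722184 0.09      ] (75.1+24.7j)
knobtop [0.55866012 0.18740999 0.103     ] (85-73j)
knobbase [0.56165657 0.18646076 0.066     ] (83.7-75.9j)
turn/6deg [-0.02  0.    0.39] shift mm (new axes) [-77.3  10.5 108.7] rows>= 0.3270992609758901 3.208609450219371
```

Run:
```python
from h import *
go(.5645,.1883,.028,96.0)
```

```text
turn/6deg [-0.02  0.    0.01] shift mm (new axes) [-77.6   7.4 108.7] rows>= 0.018977777625970478 3.208609450219371
```

carry_out(plan="-26 2.5 0 0 0 0 0.6; -26 2.5 0 0 0 0 0.6; -25.5 2.5 0 0 0 0 0.6; 0 0 0 0 0 0 0.6; 0 0 30 0 0 0 0.6; 0 0 30 0 0 0 0.6; 0 0 29 0 0 0 0.6; 0 0 20 0 0 0 0.6")

```text
time_s: 16.7
tcp_pos: [0.5608, 0.1871, 0.0228]
tool_rot: [-0.003, -0.052, 0.999, -0.002]
ft_force: [-0.1, 0.2, 0.4]
width: 0.0514
gripper_force: 0.0
```

carry_out(plan="0 0 0 0 0 0 0.6; 0 0 0 0 0 0 0; 0 0 0 0 0 0 0; 0 0 0 0 0 0 0; 0 0 0 0 0 0 0; 0 0 0 0 0 0 0")

```text
time_s: 17.2
tcp_pos: [0.5643, 0.188, 0.0282]
tool_rot: [0.0, -0.052, 0.999, -0.001]
ft_force: [-0.9, 2.1, -1.2]
width: 0.0148
gripper_force: 58.4
```

Run:
```python
from h import *
s=manip.get_state();p=s['tcp_pos'][:2]-[.5705,.1233];print(np.hypot(*p),np.degrees(np.arctan2(p[1],p[0])),s['ft_force'])
```

```text
0.06502119306937279 95.4747613475893 [-0.94139498  2.12920165 -1.22208003]
```

carry_out(plan="-6.1 -0.3 0 0 0 0.9 0; -6.1 -0.3 0 0 0 0.9 0; -6.1 -0.3 0 0 0 0.9 0; -6.1 -0.3 0 0 0 0.9 0; -6.1 -0.3 0 0 0 0.9 0; -6.1 -0.3 0 0 0 0.9 0; -6.1 -0.3 0 0 0 0.9 0; 0 0 0 0 0 0 0")

```text
time_s: 17.87
tcp_pos: [0.6061, 0.178, 0.0282]
tool_rot: [0.001, 0.275, 0.961, -0.001]
ft_force: [-1.2, 0.3, -1.2]
width: 0.0144
gripper_force: 58.8
```

carry_out(plan="-6.1 -0.3 0 0 0 0.9 0; -6.1 -0.3 0 0 0 0.9 0; -6.1 -0.3 0 0 0 0.9 0; -6.1 -0.3 0 0 0 0.9 0; -6.1 -0.3 0 0 0 0.9 0; -6.1 -0.3 0 0 0 0.9 0; -6.1 -0.3 0 0 0 0.9 0; 0 0 0 0 0 0 0")

```text
time_s: 18.53
tcp_pos: [0.6321, 0.1451, 0.0282]
tool_rot: [0.001, 0.571, 0.821, -0.001]
ft_force: [-0.7, 0.6, -1.3]
width: 0.0143
gripper_force: 58.7
```

Run:
```python
from h import *
s=manip.get_state();p=s['tcp_pos'][:2]-[.5705,.1233];print(np.hypot(*p),np.degrees(np.arctan2(p[1],p[0])),s['ft_force'])
```

```text
0.06533954923762368 19.52603734509386 [-0.66088533  0.60513961 -1.28893257]
```

carry_out(plan="-6.1 -0.3 0 0 0 0.9 0; -6.1 -0.3 0 0 0 0.9 0; -2 0 0 0 0 0 0; 0 0 0 0 0 0 0")

```text
time_s: 18.87
tcp_pos: [0.6352, 0.1328, 0.0283]
tool_rot: [0.0, 0.644, 0.765, -0.0]
ft_force: [-0.4, 3.9, -2.5]
width: 0.0143
gripper_force: 58.7
```

carry_out(plan="-2 0 0 0 0 0 0; 0 0 0 0 0 0 0")

```text
time_s: 19.03
tcp_pos: [0.6352, 0.132, 0.0282]
tool_rot: [-0.0, 0.644, 0.765, 0.0]
ft_force: [-1.5, 7.8, -2.0]
width: 0.0145
gripper_force: 58.7
```

carry_out(plan="-2 0 0 0 0 0 0; 0 0 0 0 0 0 0")

```text
time_s: 19.2
tcp_pos: [0.6356, 0.1294, 0.0282]
tool_rot: [0.0, 0.643, 0.766, -0.001]
ft_force: [-2.3, 5.1, -3.2]
width: 0.0143
gripper_force: 58.7
```

Run:
```python
from h import *
s=manip.get_state();p=s['tcp_pos'][:2]-[.5705,.1233];print(np.hypot(*p),np.degrees(np.arctan2(p[1],p[0])),s['ft_force'])
```

```text
0.06539712041462663 5.325318032645159 [-2.32654781  5.13153157 -3.17160275]
```

carry_out(plan="-2 0 0 0 0 0 0; 0 0 0 0 0 0 0")

```text
time_s: 19.37
tcp_pos: [0.6356, 0.1294, 0.0282]
tool_rot: [-0.001, 0.643, 0.766, 0.001]
ft_force: [-3.2, 12.2, -1.7]
width: 0.0146
gripper_force: 58.7
```

carry_out(plan="-2 0 0 0 0 0 0; 0 0 0 0 0 0 0")

```text
time_s: 19.53
tcp_pos: [0.6356, 0.1294, 0.0282]
tool_rot: [-0.002, 0.643, 0.766, 0.002]
ft_force: [-3.3, 17.5, -1.8]
width: 0.0144
gripper_force: 58.7
```

The lever is at its stop, with force rising and no motion. Relax, release, rise.

carry_out(plan="3 0 0 0 0 0 0; 0 0 0 0 0 0 0.6; 0 0 0 0 0 0 0.6; 0 0 0 0 0 0 0.6; 0 0 0 0 0 0 0.6; 0 0 -30 0 0 0 0.6; 0 0 -35 0 0 0 0.6; 0 0 -35 0 0 0 0.6")

```text
time_s: 20.2
tcp_pos: [0.6359, 0.1265, 0.1288]
tool_rot: [0.001, 0.645, 0.764, -0.002]
ft_force: [1.8, 0.2, 0.9]
width: 0.0512
gripper_force: 0.0
```

carry_out(plan="0 0 -30 0 0 0 0.6; -30 0 0 0 0 0 0.6; -40 0 0 0 0 0 0.6; -40 0 0 0 0 0 0.6; -40 0 0 0 0 0 0.6; -30 0 0 0 0 0 0.6; 0 0 0 0 0 0 0.6; 0 0 0 0 0 0 0.6")

```text
time_s: 20.87
tcp_pos: [0.6668, -0.0524, 0.1593]
tool_rot: [0.001, 0.647, 0.763, -0.001]
ft_force: [0.2, 0.5, -0.5]
width: 0.0509
gripper_force: 0.0
```

Run:
```python
from h import *
im=manip.get_image("top")[105:275,75:325];s=manip.get_image("scene")[170:290,310:470]
c=np.zeros((544,800,3),np.uint8);c=cv2.resize(im,(800,544),interpolation=cv2.INTER_CUBIC)
cv2.imwrite("pics/fin.png",np.hstack([cv2.resize(c,(400,272)),cv2.resize(s,(400,272),interpolation=cv2.INTER_CUBIC)]))
print(manip.get_state()['tcp_pos'],manip.get_state()['time_s'])
```

```text
[ 0.66654061 -0.0499554   0.15918189] 20.9667
```

View pics/fin.png

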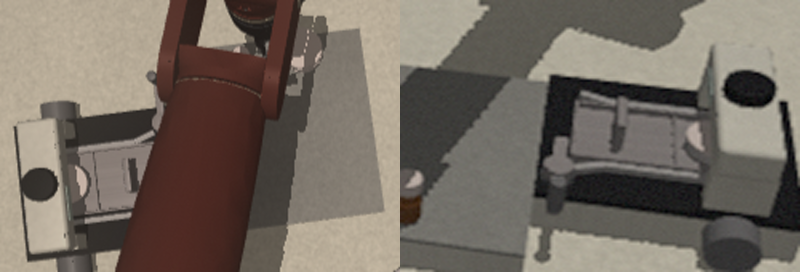

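The final view shows the tray home with the dish under the bridge. The lever is turned with its knob toward −y, and the nose is behind the tray. The vial is still standing on the shelf.

```bash
python3 -c "
from bench import manip
print(manip.hand_in())"
```

```text
the job is handed in; nothing more can be done
None
```

The job is handed in: the tray with its dish is home against the end stop, the cam lever was turned to its stop behind it, and the arm is clear; the judge gave no verdict, the arm hid the spare dishes in the last picture, and I viewed 12 pictures instead of the allowed 10.

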